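# Refit a bench magnifier's lens and screw its retaining ring snug

### The arm

A 6-joint arm with a two-finger parallel gripper is mounted at the origin on a cart in front of the work surface, level with it; the furniture and walls round the work are solid. World frame = base frame: x ahead of the robot, y to its left, z up, the work surface at z = 0. Lengths are in mm, angles in rad, forces in N, time in s.
With the tool pointing down it reaches from about 275 to 1000 mm from the base axis. Payload 8.4 kg.
Tool frame: the origin (TCP) lies midway between the tips of the shut fingers; the grasp point (between the pads) lies r.grasp_offset behind it (r.grasp_offset is the distance from the TCP to the grasp point, in mm); z points along the fingers, y is the direction in which the jaws open and shut (so a half turn about z gives the same grasp; the last joint's range is limited). The gripper opens to 85 mm and grips with 20 to 120 N. Pads are 22 mm wide; open, the fingers measure 114 mm over their backs; the gripper's body (76 mm by 85 mm) begins 54 mm behind the grasp point. The pads swing forward as they close: fully open they stand 13 mm farther back than shut.
Start: joints at [1.132, 0.353, 1.633, -0, 1.155, -0.002], TCP at [264.4, 566.322, 231.281] pointing down, gripper open.
Joint ranges: [-2.63, 2.63], [-0.92, 2.1], [0.06, 2.66], [-1.3, 4.44], [0, 2.69], [-3.02, 3.02]. Speed limits (rad/s): [2.22, 2.22, 2.79, 3.14, 3.14, 3.14].

### API

Orientations are given as [roll, pitch, yaw] about the fixed x, y, z axes, in that order (R = Rz(yaw) Ry(pitch) Rx(roll)).
In Python, from rig import r gives the robot as it stands.
- The arm moves only by the tool jog_arm, never from a script. Its argument "series" is a list that holds one entry, the list of rows, each a list of 7 numbers: the shift along the tool's x, y, z in cm, then the turn, a rotation vector about the tool's x, y, z in degrees, then the finger opening in cm, from 0 to 8.54. A call has 1 to 5 rows; each row is the pose to reach, as a shift and turn from the pose commanded when the call began, along the tool's axes at that moment; what a row does not reach only later rows make up. A row lasts 1/8 s, in which the tool goes at most 62.5 mm and 10.7 degrees, less where a joint would pass 70% of its speed; a pose out of reach is approached as far as the arm can. A call with a gripper value outside its range is refused whole. The fingers move at their own pace and stop on an object; "newtons" is the grip in N (left out, the last holds). Time passes only in rows, so rows that repeat a pose let the fingers close. It gives the time, the measured TCP pose, the force and the opening at its end, in the units of the state.
- r.sense(): the state, without advancing time (a new reading comes with each control period).
- r.grab_frame(name): name is "scene" or "top"; returns the picture (480x640x3 uint8, red, green, blue); there is no depth.
- r.calibration(name): a dict with "mtx" (3x3 intrinsics, pixels), "origin" and "attitude" of the camera in the world. Camera axes: x right, y down, z forward; pixel columns grow to the right and rows downward; lengths in mm; the calibration is good to about 2 mm. A picture is of the moment at which its call begins. calibration takes no time and is no camera call.
- r.sign_off(): hands the job in, once; it reports no verdict.
The state is a dict: "clock": time; "qpos": joint angles; "qvel": joint speeds; "joint_efforts": joint torques, N m; "eef_pos": TCP position; "tcp_rot": TCP orientation; "contact_force": force on the tool from outside, world axes, zero at the start; "wrist_torque": the same for the moment, N m; "opening": opening from 0.0 (shut) to 1.0 (fully open).
Only numpy, scipy, OpenCV 4.12 (cv2) and the standard library are available. Lean on these libraries where they do the work, as an engineer would, in place of code of your own. Each camera call takes 0.05 s, during which the arm holds its last target.

### The job

The lens of the bench magnifier has been cleaned: set it gently, domed side up, into the open cell on top of the stand so that it lies fully home. Then screw the knurled retaining ring onto the cell over it, clockwise, until it is snug and holds the lens firmly against its sprung seat, but do not squeeze the spring solid, which chips the glass. Leave the things round about where they are.

Things in the scene. Friction and masses are not known exactly. Their poses are not given: they have to be found in the camera images.
- lens_mid (a point): centre of the loose lens, half-way up its edge (5 mm above its flat underside): a round plano-convex glass, 34 mm across, with a blackened edge 10 mm high, its clear dome rising 3 mm more; it lies flat on the bench, domed side up; z is up; 30 g
- ring_mid (a point): centre of the loose retaining ring, half-way up (8 mm above its underside): a dark knurled screw cap with an open middle, 59 mm across, 16 mm high, about 90 g, lying on the bench right way up. Inside its lower edge stand three lugs, 120 degrees apart, that run in the cell's thread; its z axis is up, its x and y axes have no bearing on the thread
- ring_flange (a point): centre of the underside of the ring's top flange, 13.8 mm above the ring's underside: it has a 27 mm hole and presses on the flat border of the lens
- cell_mouth (a point): centre of the rim of the open cell on top of the light metal stand, 64 mm above the bench; z is up. The cell is 44 mm across outside, 50 mm over its thread, above a 51 mm collar that lies 20 to 24 mm below the rim. The stand has three legs on a round base plate, 100 mm across and 8 mm high, screwed to the bench
- lens_seat (a point): centre of the sprung seat in the cell, 7 mm below the rim; the bore above it is 35.6 mm wide with a bevelled mouth. The edge of a lens that is home stands 3 mm above the rim. The seat gives way at 15 N per mm for 2.8 mm, then it is solid
- thread_top (a point): on the cell's axis, 3 mm below the rim, where the coarse outer thread begins: three starts, 16.5 mm down per clockwise turn, seen from above. Lowered at any angle, the ring's lugs land on a thread with the ring's underside 3.5 to 9 mm below the rim; turned clockwise they slide down and are caught, at 9 mm, under the next start at most 120 degrees on, before the flange meets the lens
- stand: the stand, origin under its centre. Once its lugs are caught the ring has 0.8 mm of play and can no longer be lifted off: a light tug shows it. Turned on some 65 degrees from there, pushing back a few N as the play goes, it grips the lens; 75 to 110 degrees after the catch it is snug (8 to 40 N on the lens), and the thread holds it when let go
- loupe: small black eye loupe standing on the bench, 32 mm across, 28 mm high; origin under its centre
- loupe_case: black oval loupe case, 44 x 54 x 20 mm; origin under its centre
- brush: thin wooden dust brush, 105 mm long, lying on the bench near the robot; origin under its centre
- tray: round parts tray, 93 mm across, 15 mm high, behind the stand; origin under its centre
- lens: the lens, origin at the centre of its flat underside
- ring: the retaining ring, origin at the centre of its underside
Things that resemble listed ones, but are neither listed nor needed, are in the scene too. Leave any orange or red look-alike of the ring alone.

How it is judged (in metres and radians):
On the way:
1. the lens lies home in the cell, flat on its seat, let go (horizontal distance between lens_mid and cell_mouth below 0.0018 m and z of lens_mid in the frame of cell_mouth below -0.0012 m and angle between lens_mid's own z axis and vertical below 0.05 rad and contact force between the fingers and lens below 0.1 N), for 0.2 s.
At the end, for the whole second after the job is handed in: The lens lies flat in the cell (within 1.8 mm of its axis, tilted less than 0.05 rad, its middle at least 1.2 mm below the rim), and the ring, level (0.05 rad) and centred (2 mm), its middle at least 2.5 mm below the rim, is screwed down on it, presses it with more than 8 N, and is at rest (horizontal distance between lens_mid and cell_mouth below 0.0018 m and z of lens_mid in the frame of cell_mouth below -0.0012 m and angle between each of lens_mid, ring_mid's own z axis and vertical below 0.05 rad and horizontal distance between ring_mid and cell_mouth below 0.002 m and z of ring_mid in the frame of cell_mouth below -0.0025 m and contact force between ring and lens above 8 N and linear speed of ring below 0.01 m/s); the robot touches nothing.
It fails at once if the lens is pressed into its sprung seat with over 40 N (contact force between lens and stand above 40 N).
It fails at once if the lens falls freely, faster than 0.5 m/s (linear speed of lens above 0.5 m/s and contact force between the fingers and lens below 0.01 N).
It fails at once if the loupe, the loupe case, the brush or the parts tray is moved by over 2 cm (distance of any of loupe, loupe_case, brush, tray from where it was at the start of the episode above 0.02 m).
It also fails if it takes over 72 s, if anything falls off the work surface, if the arm or the gripper's body presses on something with over 40 N, if the wrist force passes 120 N, or if a joint passes its speed limit or range.

## Working session

There is one attempt and no reset: what is moved stays moved. The work goes in short steps, Python scripts to look and compute and a tool call to move; the robot and the scene stay as the last step left them, time stands still between calls to the robot, and variables do not carry over. Pictures are saved under pics/ and viewed, and the job is handed in when it is done.

Besides the shell and the picture viewer there is one more tool, called after "Request:" as name([rows], argument=value, ...), one row to a line, values as JSON. jog_arm: Moves the arm, as the interface text tells. Its arguments: {"type":"object","properties":{"series":{"type":"array","items":{"type":"array","items":{"type":"array","items":{"type":"number"}}}},"newtons":{"type":"number"}},"required":["series"]}

```bash
mkdir -p pics; ls; python3 - <<'E'
from rig import r
import cv2
for n in("scene","top"):
    cv2.imwrite(f"pics/{n}0.png",r.grab_frame(n)[:,:,::-1]); print(n,r.calibration(n))
print(r.sense(), r.grasp_offset)
E
```

```text
pics
scene {'mtx': array([[537.48186665,   0.        , 321.35124078],
       [  0.        , 537.48186665, 244.64943339],
       [  0.        ,   0.        ,   1.        ]]), 'origin': array([-127.15037576, 1005.41170173,  683.42536877]), 'attitude': array([-2.10728013, -0.01797438, -2.37526945])}
top {'mtx': array([[530.78374323,   0.        , 314.04103379],
       [  0.        , 530.78374323, 237.88414734],
       [  0.        ,   0.        ,   1.        ]]), 'origin': array([ 454.84357624,  281.00002283, 1064.24504291]), 'attitude': array([-3.00145914, -0.01543766, -1.59293769])}
{'clock': 0.1, 'qpos': array([ 1.13161253e+00,  3.53598431e-01,  1.63406576e+00,  2.01724239e-05,
        1.15520653e+00, -2.40393963e-03]), 'qvel': array([ 0.00020277, -0.00237061, -0.00333959,  0.00089211,  0.00040547,
        0.00059675]), 'joint_efforts': array([ 1.39631691e-03, -6.06352472e+01, -3.42824078e+01,  1.66339605e-04,
        3.81437145e-03,  4.63456456e-05]), 'eef_pos': array([264.2016533 , 565.93248016, 230.62198748]), 'tcp_rot': array([-3.14031463e+00, -2.15172288e-05,  2.70480462e+00]), 'contact_force': array([-0.31224419,  0.19635017,  0.37311044]), 'wrist_torque': array([-0.03353151,  0.00681421,  0.02048331]), 'opening': 0.9989704686399679} 18.700000000000003
```

View pics/top0.png

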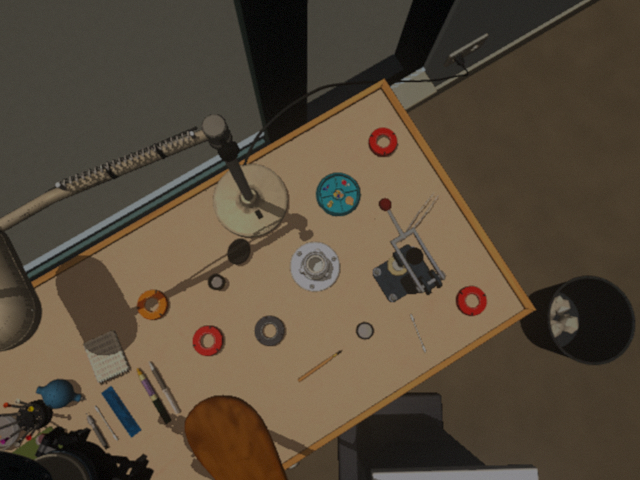

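View pics/scene0.png

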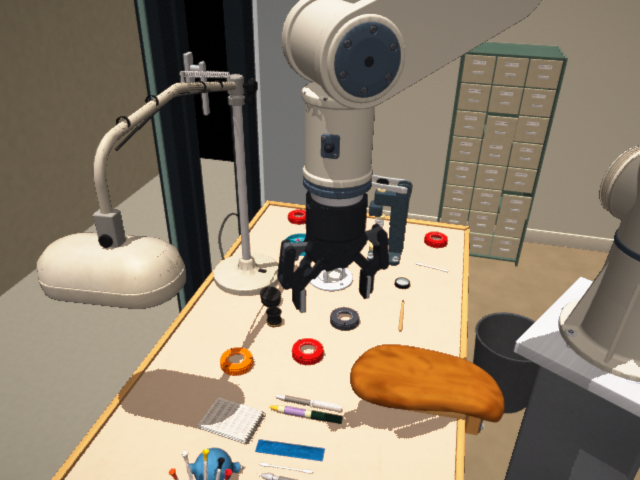

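```bash
cat > h.py <<'E'
from rig import r
import numpy as np, cv2
from scipy.spatial.transform import Rotation as R
def cam(n):
    c=r.calibration(n); return c['mtx'],np.array(c['origin']),R.from_euler('xyz',c['attitude']).as_matrix()
def cast(n,uv,z):
    K,o,A=cam(n); d=A@np.linalg.inv(K)@np.array([uv[0],uv[1],1.]); return o+d*(z-o[2])/d[2]
def proj(n,p):
    K,o,A=cam(n); q=K@(A.T@(np.array(p,float)-o)); return q[:2]/q[2]
def grab(n,f):
    im=np.ascontiguousarray(r.grab_frame(n)[:,:,::-1]); cv2.imwrite(f"pics/{f}.png",im); return im
def rd(f): return cv2.imread(f"pics/{f}.png")
def crop(im,x0,y0,x1,y1,f,k):
    cv2.imwrite(f"pics/{f}.png",cv2.resize(im[y0:y1,x0:x1],None,fx=k,fy=k,interpolation=cv2.INTER_CUBIC))
E
python3 - <<'E'
from h import *
im=rd("top0"); crop(im,200,220,400,370,"c_top",4)
im=rd("scene0"); crop(im,240,220,440,370,"c_sc",4)
print(cast("top",(270,331),8),cast("top",(365,330),5),cast("top",(316,265),64))
print(cast("scene",(344,318),8),cast("scene",(402,283),5))
E
```

```text
[421.01255611 351.74150819   8.        ] [418.62211038 165.00170055   5.        ] [543.76336203 259.88095395  64.        ]
[420.88904411 353.13881568   8.        ] [415.0503432  166.81260365   5.        ]
```

View pics/c_top.png

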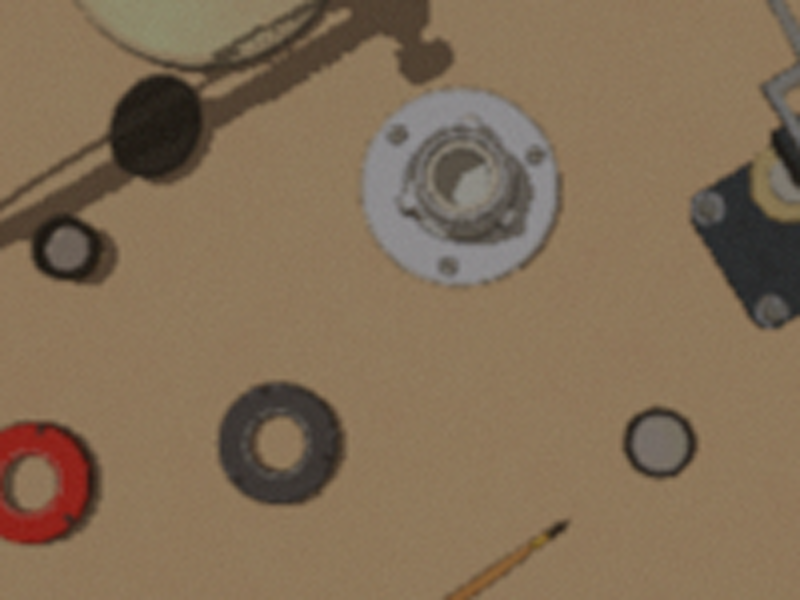

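View pics/c_sc.png

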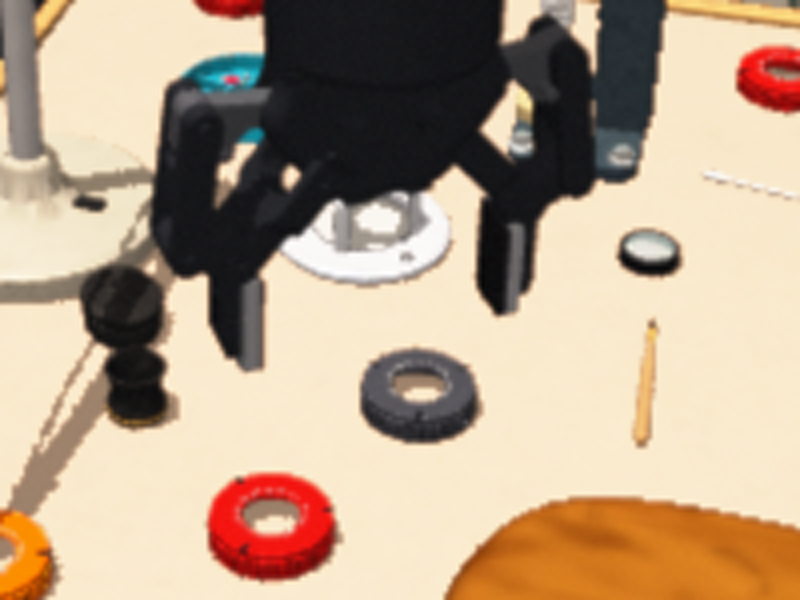

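Candidates. Ring: the dark annulus at top (270,331), reds at (208,341), (472,300) and (383,142), and an orange one at (153,305). The dark one is the ring. Lens: the flat disc with a thin black edge at top (365,330). The taller waisted black object at (217,282) is the loupe, and the case is at (239,250). The enlarged crops confirm both choices. Next I measure them precisely.

```bash
python3 - <<'E'
from h import *
im=rd("top0"); g=cv2.cvtColor(im,cv2.COLOR_BGR2GRAY)
hsv=cv2.cvtColor(im,cv2.COLOR_BGR2HSV)
for nm,(x0,y0,x1,y1),z in(("ring",(248,308,293,354),16),("lens",(350,316,382,346),10)):
    s=im[y0:y1,x0:x1].astype(int); sat=s[:,:,2]-s[:,:,0]
    m=(sat<30).astype(np.uint8)
    m=cv2.morphologyEx(m,cv2.MORPH_OPEN,np.ones((2,2),np.uint8)) if 0 else m
    cs,_=cv2.findContours(m,cv2.RETR_EXTERNAL,cv2.CHAIN_APPROX_NONE); c=max(cs,key=cv2.contourArea)
    c=cv2.convexHull(c); e=cv2.fitEllipse(c); uv=np.array(e[0])+[x0,y0]
    print(nm,uv,e[1],cast("top",uv,z),cast("top",uv,z/2))
im=rd("scene0")
for nm,(x0,y0,x1,y1),z in(("ring",(325,300,365,335),8),("lens",(390,272,414,294),5)):
    s=im[y0:y1,x0:x1].astype(int); sat=s[:,:,2]-s[:,:,0]
    print(nm, im[y0,x0]); 
    m=((s.sum(2)<400)).astype(np.uint8)
    cs,_=cv2.findContours(m,cv2.RETR_EXTERNAL,cv2.CHAIN_APPROX_NONE); c=max(cs,key=cv2.contourArea)
    b=cv2.boundingRect(c); e=cv2.minEnclosingCircle(c); 
    uv=np.array([b[0]+b[2]/2-.5+x0,b[1]+b[3]/2-.5+y0]); print(nm,b,uv,cast("scene",uv,z))
im=rd("top0")
crop(im,285,238,347,296,"c_cell",10)
E
```

```text
ring [269.45815468 330.4939518 ] (30.000913619995117, 30.26091957092285) [422.26230152 352.24749847  16.        ] [422.01364764 352.79124519   8.        ]
lens [364.3632431  330.33226204] (16.78815269470215, 17.36276626586914) [418.17950227 166.82232308  10.        ] [418.00561445 166.28080904   5.        ]
ring [207 235 250]
ring (5, 7, 30, 24) [344.5 318.5] [419.12044242 353.61551123   8.        ]
lens [205 234 250]
lens (4, 6, 16, 11) [401.5 283. ] [415.832472   167.60538031   5.        ]
```

View pics/c_cell.png

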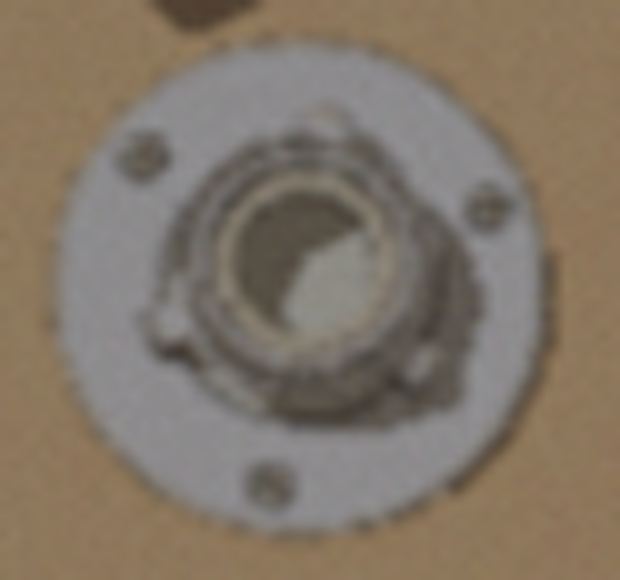

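```bash
python3 - <<'E'
from h import *
im=rd("top0")
# base plate: low-saturation region
x0,y0=284,236; s=im[y0:300,x0:349].astype(int)
m=((s[:,:,2]-s[:,:,0])<22).astype(np.uint8)
cs,_=cv2.findContours(m,cv2.RETR_EXTERNAL,cv2.CHAIN_APPROX_NONE); c=cv2.convexHull(max(cs,key=cv2.contourArea))
e=cv2.fitEllipse(c); uv=np.array(e[0])+[x0,y0]; print("base",uv,e[1],cast("top",uv,8))
# rim: tan bevel ring = saturated pixels near centre
for t in (18,22,26):
    s2=(im[:,:,2].astype(int)-im[:,:,0])[250:276,304:328]
    ys,xs=np.nonzero(s2>t); print(t,len(xs))
    c=np.c_[xs,ys].astype(np.float32)
    h=cv2.convexHull(c); e=cv2.fitEllipse(h); uv=np.array(e[0])+[304,250]; print(uv,e[1],cast("top",uv,64))
print((im[:,:,2].astype(int)-im[:,:,0])[250:276,304:328])
E
```

```text
base [314.54126549 266.29819298] (48.7105827331543, 49.28267288208008) [546.20607736 261.66728888   8.        ]
18 105
[315.07219028 263.81949902] (17.351789474487305, 17.443899154663086) [546.03677046 261.5841063   64.        ]
22 2Traceback (most recent call last):
  File "<stdin>", line 13, in <module>
cv2.error: OpenCV(4.12.0) /io/opencv/modules/imgproc/src/shapedescr.cpp:361: error: (-201:Incorrect size of input array) There should be at least 5 points to fit the ellipse in function 'fitEllipseNoDirect'
```

```bash
cat >> h.py <<'E'
def tri(a,b):
    K,o1,A=cam("top"); d1=A@np.linalg.inv(K)@np.array([*a,1.])
    K,o2,A=cam("scene"); d2=A@np.linalg.inv(K)@np.array([*b,1.])
    M=np.c_[d1,-d2]; s=np.linalg.lstsq(M,o2-o1,rcond=None)[0]
    p,q=o1+s[0]*d1,o2+s[1]*d2; return (p+q)/2,np.linalg.norm(p-q)
def go(x,y,z,yaw=None,cmd=None):
    """shift cm & turn about tool z (deg) from pose now"""
    s=r.sense(); p=np.array(s['eef_pos'] if cmd is None else cmd); rot=R.from_euler('xyz',s['tcp_rot'])
    d=rot.inv().apply(np.array([x,y,z])-p)/10
    w=R.from_euler('xyz',[np.pi,0,yaw if yaw is not None else s['tcp_rot'][2]])
    t=np.degrees((rot.inv()*w).as_rotvec())
    print("shift cm",np.round(d,3),"turn deg",np.round(t,2),"|",np.linalg.norm(d)/6.25,"rows; pos",np.round(s['eef_pos'],2),"rot",np.round(s['tcp_rot'],4),"q6",round(s['qpos'][5],3),"F",np.round(s['contact_force'],2),"op",round(s['opening']*85,1),"t",round(s['clock'],2))
E
python3 - <<'E'
from h import *
print(tri((200,405),(365,355)),tri((285,470),(503,400)))
go(420,480,230);go(418,166.5,100)
E
```

```text
(array([286.79834043, 468.97499968,  71.97699266]), np.float64(19.316675246143873)) (array([123.5321305 , 313.08110706, -27.31329467]), np.float64(61.425768562504516))
shift cm [-17.752  -1.196   0.063] turn deg [-0.07 -0.    0.  ] | 2.8468268526875486 rows; pos [264.2  565.93 230.62] rot [-3.1403 -0.      2.7048] q6 -0.002 F [-0.31  0.2   0.37] op 84.9 t 0.1
shift cm [-30.833 -29.67   13.099] turn deg [-0.07 -0.    0.  ] | 7.160108893343841 rows; pos [264.2  565.93 230.62] rot [-3.1403 -0.      2.7048] q6 -0.002 F [-0.31  0.2   0.37] op 84.9 t 0.1
```

Request:
jog_arm([
  [[-6, -1, 0, 0, 0, 0, 5.0], [-12, -3, 0, 0, 0, 0, 5.0], [-16.5, -7, 0, 0, 0, 0, 5.0], [-20, -12, 0, 0, 0, 0, 5.0], [-23.5, -17, 1, 0, 0, 0, 5.0]],
], newtons=20)

```text
clock: 0.72
eef_pos: [405.9, 311.1, 221.4]
tcp_rot: [3.141, 0.001, 2.705]
contact_force: [0.8, 0.5, -0.3]
opening: 0.583
```

```bash
python3 - <<'E'
from h import *
go(418,166.5,80)
E
```

```text
shift cm [ -7.202 -12.608  14.137] turn deg [0.05 0.04 0.  ] | 3.242427825414759 rows; pos [405.94 311.14 221.43] rot [3.1408e+00 6.0000e-04 2.7048e+00] q6 -0.483 F [ 0.76  0.55 -0.3 ] op 49.6 t 0.72
```

Request:
jog_arm([
  [[-3, -5, 2, 0, 0, 0, 5.0], [-5.5, -9.5, 6, 0, 0, 0, 5.0], [-7.2, -12.7, 11, 0, 0, 0, 5.0], [-7.2, -12.7, 15, 0, 0, 0, 5.0], [-7.2, -12.7, 15, 0, 0, 0, 5.0]],
])

```text
clock: 1.35
eef_pos: [414.7, 166.0, 69.2]
tcp_rot: [-3.137, -0.004, 2.704]
contact_force: [0.1, 0.3, -0.1]
opening: 0.586
```

```bash
python3 - <<'E'
from h import *
im=grab("top","t1"); s=grab("scene","s1")
p=r.sense()['eef_pos']; print(proj("top",p),proj("scene",p))
go(418,166.5,40)
cv2.imwrite("pics/m1.png",np.hstack([cv2.resize(im[280:380,310:420],None,fx=4,fy=4),cv2.resize(s[200:300,350:440],None,fx=4,fy=4)]))
E
```

```text
[367.59127951 331.96339826] [403.88294156 257.17698915]
shift cm [-0.12  -0.073  3.192] turn deg [-0.01 -0.01  0.  ] | 0.5111494532956129 rows; pos [417.23 167.67  71.92] rot [-3.1414e+00 -2.0000e-04  2.7050e+00] q6 -0.755 F [0.24 0.26 0.77] op 49.5 t 1.45
```

View pics/m1.png

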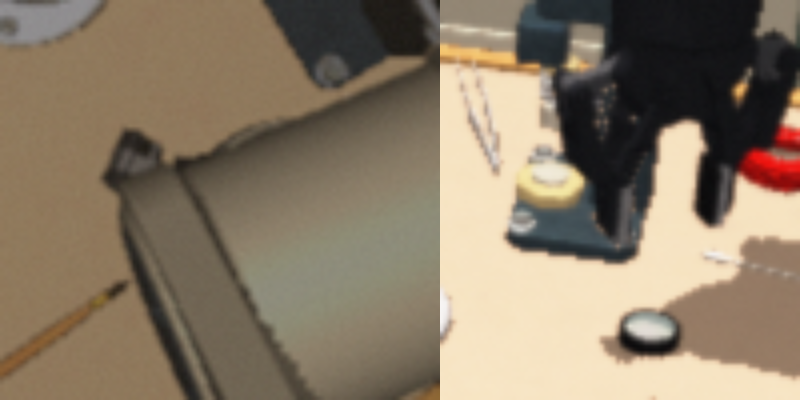

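View pics/s1.png

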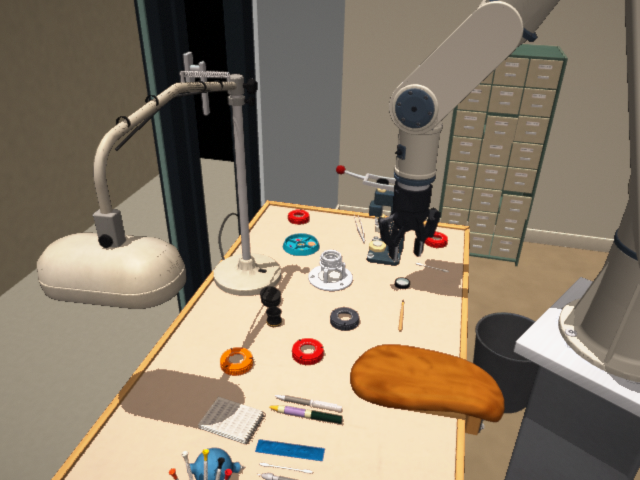

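```bash
python3 - <<'E'
from h import *
im=rd("s1"); crop(im,300,240,420,300,"c2",6.6)
K=proj
for p in((546,261.6,64),(546,261.6,8),(418,166.5,10)): print(proj("scene",p))
E
```

```text
[330.33772141 253.90145174]
[329.67660943 275.10712431]
[401.22108981 280.54239121]
```

View pics/c2.png

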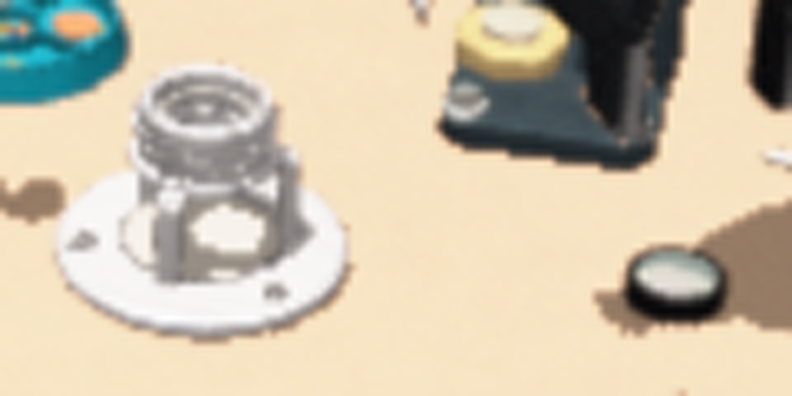

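Request:
jog_arm([
  [[0, -0.06, 2, 0, 0, 0, 5.0], [0, -0.06, 4, 0, 0, 0, 5.0], [0, -0.06, 5.5, 0, 0, 0, 5.0], [0, -0.06, 6.4, 0, 0, 0, 5.0], [0, -0.06, 6.7, 0, 0, 0, 5.0]],
])

```text
clock: 2.08
eef_pos: [416.9, 167.0, 4.3]
tcp_rot: [3.141, 0.0, 2.705]
contact_force: [0.1, 0.4, 0.6]
opening: 0.585
```

```bash
python3 - <<'E'
from h import *
s=grab("scene","s2"); go(417,167.1,5); crop(s,370,240,440,300,"c3",10)
E
```

```text
shift cm [-0.013  0.024 -0.082] turn deg [-0. -0.  0.] | 0.013789609487128436 rows; pos [416.78 166.94   4.18] rot [-3.1416 -0.      2.705 ] q6 -0.757 F [ 0.82  0.49 -0.55] op 49.8 t 2.12
```

View pics/c3.png

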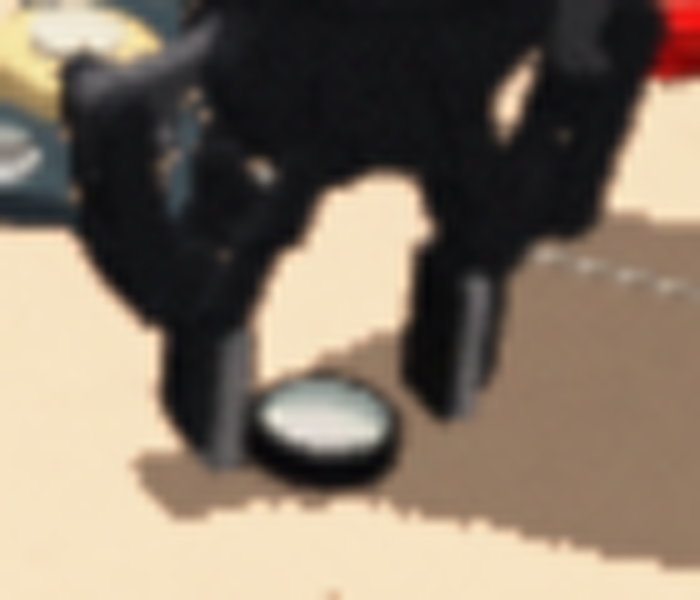

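Request:
jog_arm([
  [[0, 0, -0.08, 0, 0, 0, 4.2], [0, 0, -0.08, 0, 0, 0, 2.8], [0, 0, -0.08, 0, 0, 0, 2.8], [0, 0, -0.08, 0, 0, 0, 2.8], [0, 0, -0.08, 0, 0, 0, 2.8]],
], newtons=25)

```text
clock: 2.75
eef_pos: [417.0, 166.9, 5.7]
tcp_rot: [3.141, 0.001, 2.705]
contact_force: [-0.3, -0.3, 5.8]
opening: 0.372
```

```bash
python3 - <<'E'
from h import *
s=grab("scene","s3"); go(417,167.1,5); crop(s,370,240,440,300,"c4",10)
E
```

```text
shift cm [0.009 0.017 0.074] turn deg [0.04 0.03 0.  ] | 0.012149470566810419 rows; pos [417.01 166.91   5.74] rot [3.1410e+00 5.0000e-04 2.7047e+00] q6 -0.757 F [-0.71 -0.39  4.59] op 31.8 t 2.8
```

View pics/c4.png

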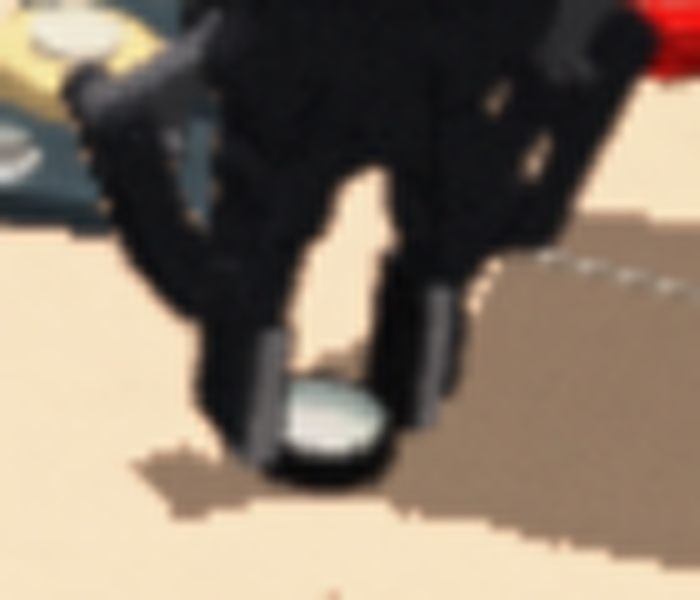

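Request:
jog_arm([
  [[0, 0, -1, 0, 0, 0, 2.8], [0, 0, -3, 0, 0, 0, 2.8], [0, 0, -6, 0, 0, 0, 2.8], [0, 0, -9, 0, 0, 0, 2.8], [0, 0, -10, 0, 0, 0, 2.8]],
], newtons=25)

```text
clock: 3.42
eef_pos: [417.7, 167.2, 107.1]
tcp_rot: [3.139, 0.002, 2.705]
contact_force: [0.4, 0.4, -0.2]
opening: 0.375
```

```bash
python3 - <<'E'
from h import *
s=grab("scene","s4"); go(544.9,262.1,100); crop(s,360,190,440,250,"c5",10)
E
```

```text
shift cm [-7.504 13.977  0.778] turn deg [0.14 0.14 0.  ] | 2.541237688022681 rows; pos [417.76 167.19 107.26] rot [3.1391e+00 2.4000e-03 2.7048e+00] q6 -0.757 F [0.62 0.41 0.78] op 31.8 t 3.48
```

View pics/c5.png

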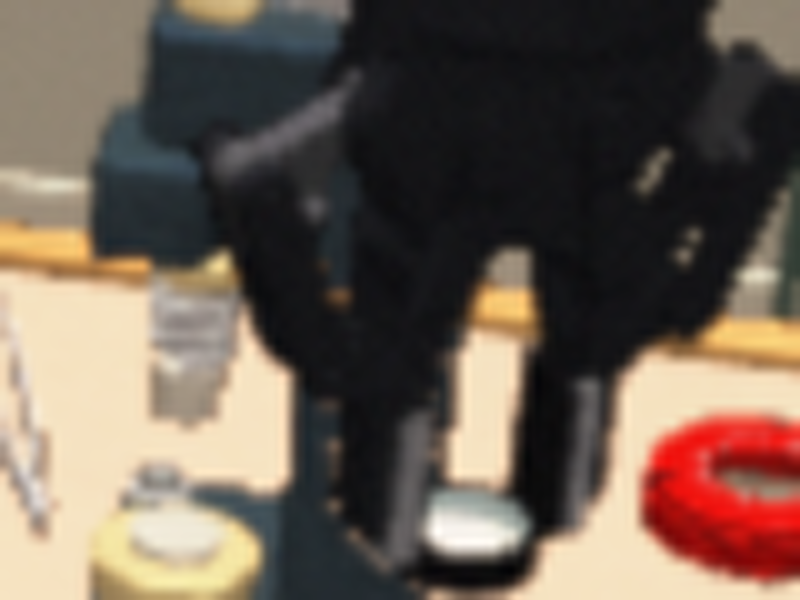

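Request:
jog_arm([
  [[-1.5, 3, 0.2, 0, 0, 0, 2.8], [-3.8, 7, 0.4, 0, 0, 0, 2.8], [-6, 11, 0.7, 0, 0, 0, 2.8], [-7.2, 13.3, 0.8, 0, 0, 0, 2.8], [-7.5, 13.98, 0.8, 0, 0, 0, 2.8]],
])

```text
clock: 4.1
eef_pos: [544.1, 262.2, 95.7]
tcp_rot: [-3.141, -0.001, 2.705]
contact_force: [-0.1, -0.5, -0.4]
opening: 0.373
```

Request:
jog_arm([
  [[0, 0, 0.8, 0, 0, 0, 2.8], [0, 0, 1.2, 0, 0, 0, 2.8], [0, 0, 1.2, 0, 0, 0, 2.8]],
])

```text
clock: 4.47
eef_pos: [542.7, 261.0, 84.5]
tcp_rot: [-3.14, -0.001, 2.705]
contact_force: [0.6, 0.3, -0.5]
opening: 0.375
```

```bash
python3 - <<'E'
from h import *
s=grab("scene","s5");t=grab("top","t5"); go(544.9,262.1,70); crop(s,295,200,375,300,"c6",8);crop(t,270,220,360,310,"c7",6)
E
```

```text
shift cm [-0.101  0.124  1.519] turn deg [-0.01 -0.    0.  ] | 0.24437512212565463 rows; pos [543.46 261.4   85.19] rot [-3.1415e+00 -1.0000e-04  2.7046e+00] q6 -0.688 F [ 0.37  0.07 -0.06] op 31.6 t 4.58
```

View pics/c6.png

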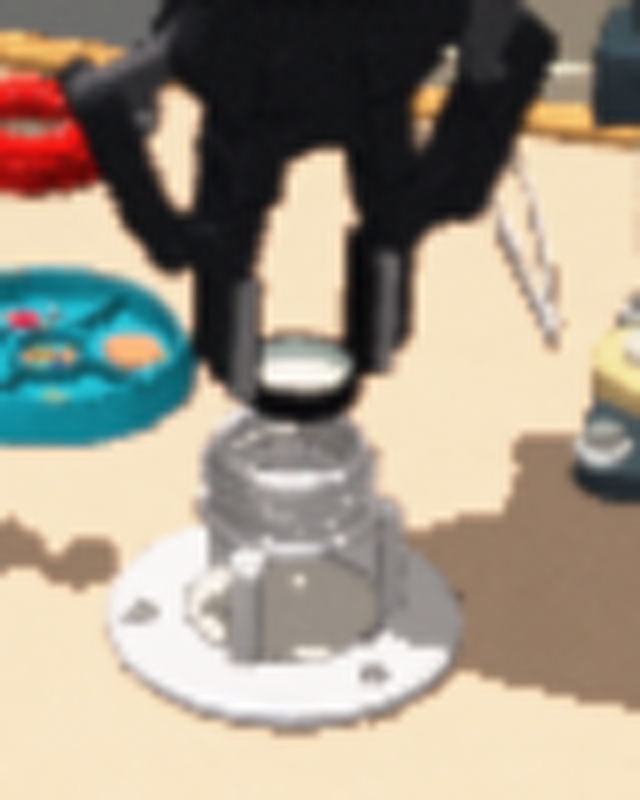

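View pics/c7.png

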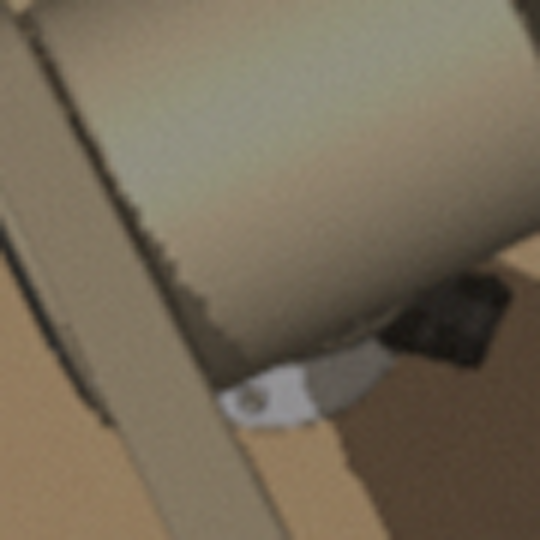

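```bash
python3 - <<'E'
from h import *
s=rd("s5"); p=r.sense()['eef_pos']; print(p)
b=proj("scene",(p[0],p[1],p[2]-5.7)); print("lens bottom ctr at tcp",b)
c=proj("scene",(544.9,262.1,64)); print("cell",c)
for a in((1,0,0),(0,1,0),(0,0,1)): print(a,proj("scene",np.array([544.9,262.1,64])+10*np.array(a))-c)
# lens lower dark boundary
g=s[:,:,:].sum(2).astype(int)
print(g[246:256,322:346])
# cell silhouette columns rows 256..270
sat=s[:,:,2].astype(int)-s[:,:,0]
for row in range(255,272,2): print(row,sat[row,314:350])
E
```

```text
[543.46051215 261.40249793  85.18945331]
lens bottom ctr at tcp [331.44081209 248.25101143]
cell [330.54846059 254.17411597]
(1, 0, 0) [-3.31693974 -1.70757127]
(0, 1, 0) [-3.1322055   1.69126075]
(0, 0, 1) [ 0.12246661 -3.89756278]
[[ 74 122 235 293 306 439 702 723 729 730 730 729 724 717 703 651 369 114
  126 224 314 444 598 668]
 [220 157 239 294 284 351 640 713 719 720 721 721 719 712 686 491 203 158
  395 598 624 642 661 674]
 [573 302 278 295 270 177 306 399 435 464 516 525 503 431 363 204  83 181
  456 656 669 670 672 673]
 [640 464 336 271 226  84  76 106 132 151 202 201 189 138  96  57  66 252
  551 663 671 673 671 672]
 [666 628 549 390 192  66  40  43  43  47  57  57  53  48  36  58 153 396
  641 671 673 673 673 674]
 [665 649 670 593 414 173  88  55  50  41  40  33  43  60  72 162 371 615
  667 674 673 672 673 674]
 [685 671 611 427 392 334 285 229 213 189 110 105 136 177 225 356 443 614
  664 673 670 671 671 673]
 [641 561 436 367 402 407 472 522 548 521 335 309 318 326 325 346 368 472
  616 668 670 670 672 673]
 [503 420 382 426 538 456 396 420 436 414 349 332 334 356 3
[... 478 characters left out ...]
 52 53 52]
261 [48 50 49 51 48 38 17  7  7  6  5  5  7  7  7  7  7  6  5  6  6  5  6  5
  5  6  8 18 47 54 52 51 52 52 52 52]
263 [51 50 51 49 53 44 12  6  5  6  5  5  6  7  7  6  8  6  6  6  7  7  7  6
  6  8  6  7  7  9 24 52 51 50 51 50]
265 [50 50 50 46 44 45 23  8  7  6  5  5  6  5  6  6  7  7  7  6  6  6  7  7
  7  6  5  6  7  7 13 41 57 56 60 63]
267 [36 16  5  4  4  3  4  7  6  4  2  6  6  7  7  5  5  6  5  4  5  5  8  8
  7  6  6  7  9  7 10 28 46 50 51 50]
269 [ 3  3  4  3  3  3  4  7  7  7  2  1  3  5  8  6  5  8  7  6  7  5  5  7
  7  5  7  6  6  6  6  7 13 24 38 47]
271 [ 3  3  3  3  4  4  8 19 14 18  9  5  5  8 16 18 18 19 20 18 18 18 18 17
 16 11  6  6  6  6  7  5  6  7  8 17]
```

```bash
python3 - <<'E'
from h import *
for f in("s0","s1","s2","s3"):
    im=rd("scene0" if f=="s0" else f); g=im.sum(2).astype(int)
    print(f)
    for row in range(284,290): print(row,g[row,392:414])
E
```

```text
s0
284 [687 651 363  99  60 115 225 354 438 556 567 566 544 470 436 315 144 196
 477 675 687 690]
285 [688 677 594 215  49  50  70 111 178 258 271 265 252 200 171  96  66 191
 475 674 685 688]
286 [687 685 651 399 174  74  46  47  54  72  76  73  70  63  54  48  91 250
 514 677 689 689]
287 [686 686 679 631 495 287 159  80  52  45  41  48  42  42  54  95 237 474
 653 685 689 690]
288 [686 687 686 679 661 618 494 307 243 209 166 166 178 156 244 318 477 651
 684 689 689 689]
289 [689 688 688 687 687 678 663 643 638 618 537 539 563 497 631 650 662 684
 689 691 690 690]
s1
284 [475 437 252  71  43  95 206 320 405 521 533 528 508 433 401 291 125 128
 287 366 376 372]
285 [379 372 304 100  35  38  57  94 147 232 243 250 231 174 151  82  56 159
 337 368 374 371]
286 [372 365 336 190  82  44  32  37  46  66  66  71  70  52  45  38  82 204
 354 371 370 370]
287 [374 373 364 318 235 139  75  48  38  43  39  41  41  38  49  85 189 330
 382 414 412 382]
288 [443 407 377 362 344 314 254 206 162 190 155 163 165 148 230 294 381 423
 485 619 601 452]
289 [634 595 416 408 374 381 461 568 474 581 511 
[... 491 characters left out ...]
52 222 331 371
 372 371 376 376]
289 [374 377 382 408 404 377 389 370 329 310 277 321 360 375 372 360 400 379
 374 374 374 372]
s3
284 [272 146 173 275 285 238 224 390 519 559 627 633 596 451 381 183  77 181
 332 359 370 373]
285 [371 266 231 281 271 195  89 144 228 259 311 315 290 181 146  66  74 194
 351 367 371 372]
286 [374 341 292 281 175 101  44  43  58  66  77  78  79  49  50  48 127 273
 363 370 374 371]
287 [367 361 355 322 193  92  64  44  38  36  42  40  42  42  61 103 226 343
 374 374 369 377]
288 [370 364 368 359 319 253 219 139 100  83  82  79  87 126 188 230 336 371
 373 374 376 374]
289 [374 371 382 414 411 397 390 378 360 320 315 313 332 374 389 396 403 378
 376 374 373 372]
```

```bash
python3 - <<'E'
from h import *
a=np.linspace(0,2*np.pi,721)
def low(c,rad,n="scene"):
    P=np.array([proj(n,(c[0]+rad*np.cos(t),c[1]+rad*np.sin(t),c[2])) for t in a]); return P
def chord(P,up):
    yb=P[:,1].max(); row=yb-up
    c=P[np.abs(P[:,1]-row)<0.08]; lo=c[c[:,0]<P[:,0].mean(),0].mean(); hi=c[c[:,0]>P[:,0].mean(),0].mean(); return round(yb,2),round((lo+hi)/2,2),round((hi-lo)/2,2)
P=low((417,166.93,0),17); print("lens bench at TCP: ", chord(P,1.7), P[:,0].min(),P[:,0].max(), "obs s0 row287 (396.6,408.6)=402.6; s3 row287 ~401.9")
P=low((543.46,261.4,79.5),17); print("lens held", chord(P,1.7),"obs 332.1")
P=low((544.9,262.1,64),22); print("rim",P.min(0),P.max(0),"obs 319.8..341.2 ")
P=low((544.9,262.1,57),25); print("thr",P.min(0),P.max(0))
E
```

```text
lens bench at TCP:  (np.float64(288.97), np.float64(401.78), np.float64(6.01)) 393.35703410327164 408.7566457234695 obs s0 row287 (396.6,408.6)=402.6; s3 row287 ~401.9
lens held (np.float64(252.34), np.float64(331.64), np.float64(6.36)) obs 332.1
rim [320.50962934 248.97068582] [340.58855782 259.54724614] obs 319.8..341.2 
thr [319.08982924 250.95126019] [341.83852973 263.03304865]
```

Request:
jog_arm([
  [[-0.12, 0.18, 0.4, 0, 0, 0, 2.8], [-0.12, 0.18, 0.8, 0, 0, 0, 2.8], [-0.12, 0.18, 0.8, 0, 0, 0, 2.8], [-0.12, 0.18, 0.8, 0, 0, 0, 2.8], [-0.12, 0.18, 0.8, 0, 0, 0, 2.8]],
])

```text
clock: 5.2
eef_pos: [545.7, 262.9, 77.2]
tcp_rot: [3.141, 0.0, 2.705]
contact_force: [-0.1, 0.5, 0.4]
opening: 0.375
```

```bash
python3 - <<'E'
from h import *
go(544.9,262.1,70);s=grab("scene","s6"); go(544.9,262.1,70); crop(s,310,220,355,275,"c8",12)
g=s.sum(2).astype(int)
print(g[248:262,318:346])
E
```

```text
shift cm [ 0.04  -0.104  0.717] turn deg [0.01 0.01 0.  ] | 0.11602716648600592 rows; pos [545.7  262.87  77.17] rot [3.1415e+00 1.0000e-04 2.7048e+00] q6 -0.688 F [-0.13  0.48  0.39] op 31.9 t 5.2
shift cm [ 0.039 -0.107  0.719] turn deg [0.01 0.01 0.  ] | 0.11648734959667069 rows; pos [545.7  262.91  77.19] rot [3.1414e+00 1.0000e-04 2.7048e+00] q6 -0.688 F [ 0.85  0.6  -0.59] op 31.7 t 5.25
[[127  83  70  81 154 284 281 303 566 701 713 713 712 710 707 697 660 566
  441 169  64  96 215 348 499 663 676 675]
 [242 255 133  98 175 284 286 327 614 716 726 729 723 720 716 704 703 657
  378 138 169 245 365 482 585 665 673 673]
 [442 574 384 204 202 285 277 240 429 641 681 720 700 692 684 651 527 447
  195 120 338 604 634 645 658 673 673 674]
 [635 659 608 438 279 294 275 169 178 301 342 406 397 392 374 319 215 171
   69 114 368 649 668 670 673 674 672 673]
 [670 674 665 611 433 307 201 101  62  71  85 110 119 121 112  87  57  51
   47  98 328 613 666 673 671 670 670 672]
 [672 673 668 627 468 425 190  83  47  35  34  38  36  42  40  37  31  42
   77 172 320 466 615 667 670 670 673 672]
 
[... 235 characters left out ...]
671 661 562 434 386 391 346 349 389 406 412 403 393 387 386 361 405 362
  341 317 346 384 446 455 562 664 671 676]
 [669 645 483 352 365 404 414 419 402 375 393 411 405 401 397 388 400 409
  405 358 383 425 417 455 590 666 674 672]
 [672 654 512 358 338 389 443 475 464 400 415 454 451 449 444 448 424 421
  435 447 445 433 391 482 604 665 673 672]
 [671 649 490 380 349 355 434 622 684 683 692 694 673 663 673 696 646 606
  600 513 431 390 403 493 610 667 673 674]
 [671 651 543 383 364 381 396 471 530 588 629 682 689 684 686 676 592 513
  455 421 391 395 429 511 628 668 672 673]
 [662 605 484 398 352 369 430 448 460 452 488 508 532 529 521 502 460 422
  396 392 400 405 422 497 589 633 661 670]]
```

View pics/c8.png

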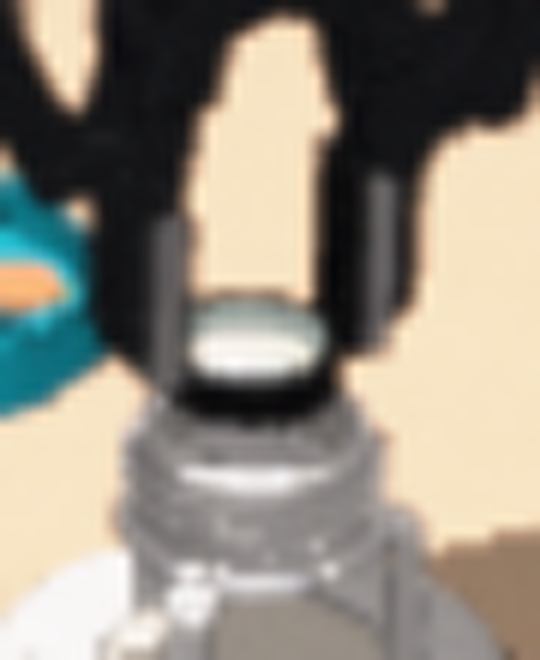

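Request:
jog_arm([
  [[0.03, 0.05, 0.3, 0, 0, 0, 2.8], [0.03, 0.05, 0.6, 0, 0, 0, 2.8], [0.03, 0.05, 0.7, 0, 0, 0, 2.8], [0.03, 0.05, 0.8, 0, 0, 0, 2.8], [0.03, 0.05, 0.8, 0, 0, 0, 2.8]],
])

```text
clock: 5.88
eef_pos: [545.5, 263.4, 69.0]
tcp_rot: [-3.141, -0.0, 2.705]
contact_force: [0.5, 0.1, -0.3]
opening: 0.37
```

Request:
jog_arm([
  [[0, 0, 0.07, 0, 0, 0, 2.8], [0, 0, 0.14, 0, 0, 0, 2.8], [0, 0, 0.2, 0, 0, 0, 2.8], [0, 0, 0.2, 0, 0, 0, 2.8]],
])

```text
clock: 6.38
eef_pos: [545.8, 263.3, 67.7]
tcp_rot: [3.141, 0.0, 2.705]
contact_force: [-1.6, -3.0, 7.3]
opening: 0.37
```

```bash
python3 - <<'E'
from h import *
s=grab("scene","s7");go(544.9,262.1,64); crop(s,310,220,355,275,"c9",12)
E
```

```text
shift cm [ 0.035 -0.148  0.374] turn deg [0.01 0.03 0.  ] | 0.06462261489031987 rows; pos [545.84 263.3   67.74] rot [3.1414e+00 5.0000e-04 2.7049e+00] q6 -0.687 F [-1.86 -2.09  6.41] op 31.9 t 6.42
```

View pics/c9.png

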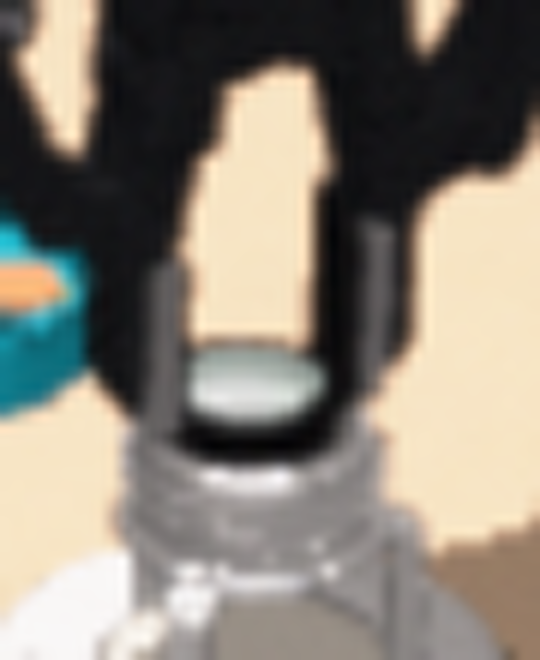

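Request:
jog_arm([
  [[0, -0.05, -0.05, 0, 0, 0, 2.8], [0, -0.1, -0.05, 0, 0, 0, 2.8], [0, -0.1, 0, 0, 0, 0, 2.8], [0, -0.1, 0, 0, 0, 0, 2.8]],
])

```text
clock: 6.92
eef_pos: [545.1, 262.5, 67.1]
tcp_rot: [-3.141, -0.0, 2.705]
contact_force: [-1.0, -0.9, 2.5]
opening: 0.374
```

Request:
jog_arm([
  [[0.02, -0.04, 0, 0, 0, 0, 2.8], [0.02, -0.07, 0, 0, 0, 0, 2.8], [0.02, -0.07, 0.08, 0, 0, 0, 2.8], [0.02, -0.07, 0.12, 0, 0, 0, 2.8], [0.02, -0.07, 0.12, 0, 0, 0, 2.8]],
])

```text
clock: 7.55
eef_pos: [544.8, 261.9, 65.8]
tcp_rot: [-3.142, 0.0, 2.705]
contact_force: [2.3, -1.4, -0.1]
opening: 0.374
```

Request:
jog_arm([
  [[-0.03, 0, 0, 0, 0, 0, 2.8], [-0.03, 0, 0.05, 0, 0, 0, 2.8], [-0.03, 0, 0.1, 0, 0, 0, 2.8], [-0.03, 0, 0.1, 0, 0, 0, 2.8]],
])

```text
clock: 8.05
eef_pos: [544.8, 261.8, 64.8]
tcp_rot: [-3.141, -0.0, 2.705]
contact_force: [0.2, 0.1, 0.1]
opening: 0.372
```

Request:
jog_arm([
  [[0, 0, 0.05, 0, 0, 0, 2.8], [0, 0, 0.1, 0, 0, 0, 2.8], [0, 0, 0.1, 0, 0, 0, 2.8], [0, 0, 0.1, 0, 0, 0, 2.8]],
])

```text
clock: 8.55
eef_pos: [544.9, 261.9, 63.9]
tcp_rot: [-3.142, -0.0, 2.705]
contact_force: [0.7, 0.7, -0.1]
opening: 0.372
```

```bash
python3 - <<'E'
from h import *
s=grab("scene","s8");go(544.9,262.1,64); crop(s,310,220,355,275,"c10",12)
E
```

```text
shift cm [ 0.008  0.021 -0.012] turn deg [-0.   -0.01  0.  ] | 0.004120192415566703 rows; pos [544.89 261.87  63.88] rot [-3.1416e+00 -1.0000e-04  2.7048e+00] q6 -0.689 F [ 0.23 -0.42 -0.06] op 31.9 t 8.6
```

View pics/c10.png

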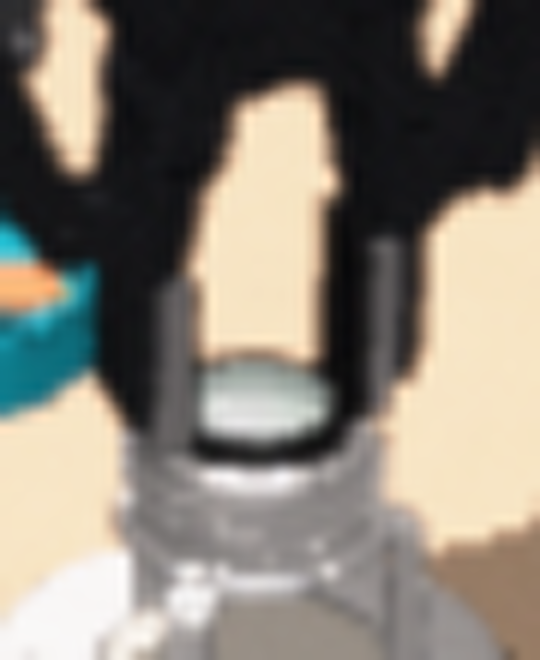

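Lens is down in the bore (edge now about half-hidden at (258,455) in the crop), no force. Lowering on until the tips touch the rim.

Request:
jog_arm([
  [[0, 0, 0.04, 0, 0, 0, 2.8], [0, 0, 0.08, 0, 0, 0, 2.8], [0, 0, 0.12, 0, 0, 0, 2.8], [0, 0, 0.12, 0, 0, 0, 2.8]],
])

```text
clock: 9.1
eef_pos: [545.0, 261.9, 63.4]
tcp_rot: [3.141, 0.0, 2.705]
contact_force: [-1.7, -0.6, 7.7]
opening: 0.37
```

Request:
jog_arm([
  [[0, 0, -0.06, 0, 0, 0, 2.8], [0, 0, -0.06, 0, 0, 0, 3.6], [0, 0, -0.06, 0, 0, 0, 4.6], [0, 0, -0.06, 0, 0, 0, 5.2], [0, 0, -0.06, 0, 0, 0, 5.2]],
])

```text
clock: 9.72
eef_pos: [544.9, 261.9, 63.2]
tcp_rot: [-3.142, -0.0, 2.705]
contact_force: [-0.3, -0.0, 0.2]
opening: 0.611
```

```bash
python3 - <<'E'
from h import *
s=grab("scene","s9");go(544.9,262.1,64); crop(s,310,220,355,275,"c11",12)
E
```

```text
shift cm [ 0.013  0.024 -0.08 ] turn deg [-0.01 -0.    0.  ] | 0.013443324948510913 rows; pos [544.91 261.83  63.2 ] rot [-3.1415e+00 -1.0000e-04  2.7048e+00] q6 -0.689 F [-0.26  0.33 -0.43] op 51.5 t 9.78
```

View pics/c11.png

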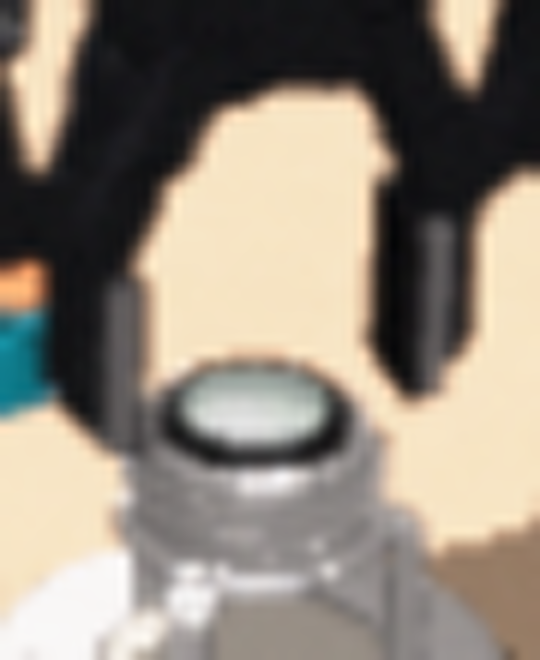

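Request:
jog_arm([
  [[0, 0, -1, 0, 0, 0, 6], [0, 0, -4, 0, 0, 0, 7.6], [3, 0.6, -6, 0, 0, -10, 7.6], [7.5, 1.5, -6, 0, 0, -20, 7.6], [12, 2.4, -6, 0, 0, -30, 7.6]],
])

```text
clock: 10.4
eef_pos: [445.8, 335.2, 124.5]
tcp_rot: [3.141, 0.001, -3.05]
contact_force: [-0.0, 1.1, 0.3]
opening: 0.886
```

```bash
python3 - <<'E'
from h import *
t=grab("top","t10");crop(t,270,220,360,310,"c12",6); go(421,352.8,60,2.705+np.pi/2)
E
```

```text
shift cm [1.872 1.761 6.404] turn deg [  0.12  -0.06 -59.18] | 1.1040170085703283 rows; pos [441.53 337.11 123.98] rot [ 3.1404e+00 -1.8000e-03 -3.0404e+00] q6 -1.026 F [-3.24  1.32 -0.63] op 75.9 t 10.45
```

View pics/c12.png

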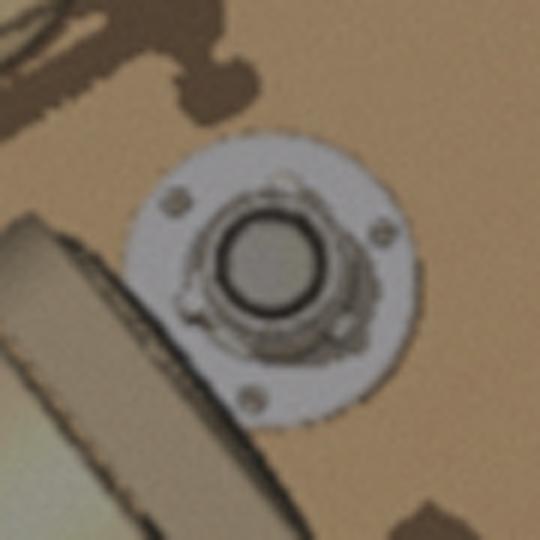

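Request:
jog_arm([
  [[2.4, 2.06, 1, 0, 0, -10, 7.6], [2.4, 2.06, 3, 0, 0, -20, 7.6], [2.4, 2.06, 5, 0, 0, -30, 7.6], [2.4, 2.06, 6, 0, 0, -40, 7.6], [2.4, 2.06, 6, 0, 0, -50, 7.6]],
])

```text
clock: 11.08
eef_pos: [420.4, 352.6, 63.0]
tcp_rot: [3.141, -0.001, -2.176]
contact_force: [0.2, 0.3, 0.8]
opening: 0.892
```

Request:
jog_arm([
  [[0, 0, 0, 0, 0, -10, 7.6], [0, 0, 1, 0, 0, -10, 7.6], [0, 0, 2, 0, 0, -10, 7.6], [0, 0, 2, 0, 0, -10, 7.6]],
])

```text
clock: 11.58
eef_pos: [420.0, 352.3, 42.2]
tcp_rot: [3.141, -0.002, -2.01]
contact_force: [-0.1, -0.1, 0.7]
opening: 0.893
```

```bash
python3 - <<'E'
from h import *
s=grab("scene","s10"); go(421,352.8,0.5,2.705+np.pi/2); crop(s,305,265,385,345,"c13",7)
E
```

```text
shift cm [-0.064 -0.053  4.216] turn deg [ 0.03 -0.07 -0.11] | 0.6746232362952242 rows; pos [420.29 352.48  42.66] rot [ 3.1410e+00 -1.2000e-03 -2.0093e+00] q6 -2.008 F [-1.1   0.32  0.18] op 75.7 t 11.62
```

View pics/c13.png

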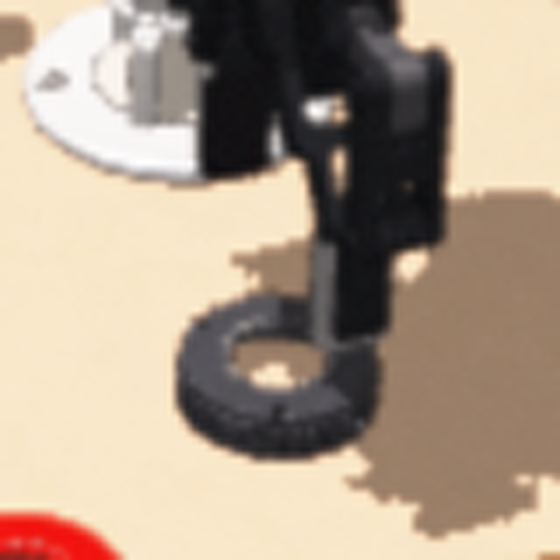

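Request:
jog_arm([
  [[-0.05, -0.05, 1, 0, 0, 0, 7.6], [-0.05, -0.05, 2, 0, 0, 0, 7.6], [-0.05, -0.05, 3, 0, 0, 0, 7.6], [-0.05, -0.05, 3.8, 0, 0, 0, 7.6], [-0.05, -0.05, 4.2, 0, 0, 0, 7.6]],
], newtons=50)

```text
clock: 12.25
eef_pos: [421.1, 352.8, 0.5]
tcp_rot: [3.141, -0.001, -2.008]
contact_force: [-0.4, -0.9, -0.3]
opening: 0.887
```

```bash
python3 - <<'E'
from h import *
s=grab("scene","s11"); go(421,352.8,0.5,2.705+np.pi/2); crop(s,305,265,385,345,"c14",7)
E
```

```text
shift cm [-0.001 -0.    -0.012] turn deg [ 0.03 -0.05 -0.01] | 0.001882600093110938 rows; pos [4.2099e+02 3.5279e+02 3.8000e-01] rot [ 3.1412e+00 -9.0000e-04 -2.0076e+00] q6 -2.01 F [ 0.16 -0.09 -0.21] op 75.3 t 12.3
```

View pics/c14.png

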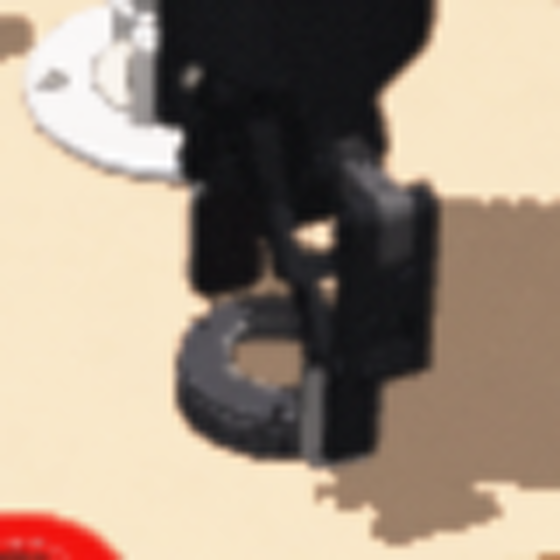

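Request:
jog_arm([
  [[0, 0, 0, 0, 0, 0, 6.6], [0, 0, 0, 0, 0, 0, 5.2], [0, 0, 0, 0, 0, 0, 5.2], [0, 0, 0, 0, 0, 0, 5.2]],
], newtons=50)

```text
clock: 12.8
eef_pos: [421.5, 353.2, 2.1]
tcp_rot: [-3.141, 0.001, -2.008]
contact_force: [-1.9, -1.1, 7.0]
opening: 0.664
```

```bash
python3 - <<'E'
from h import *
s=grab("scene","s12"); go(544.9,261.85,100,2.705+np.pi/2); crop(s,305,265,385,345,"c15",7)
E
```

```text
shift cm [  3.048 -15.051  -9.786] turn deg [-0.01  0.03 -0.02] | 2.9135066639466514 rows; pos [421.46 353.19   2.13] rot [-3.1414e+00  5.0000e-04 -2.0077e+00] q6 -2.01 F [-0.6  -1.57  7.7 ] op 56.9 t 12.85
```

View pics/c15.png

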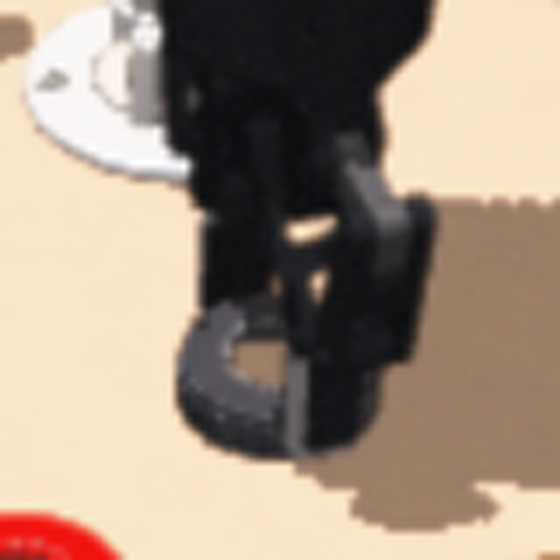

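Request:
jog_arm([
  [[0, 0, -1.5, 0, 0, 0, 5.2], [0, 0, -4, 0, 0, 0, 5.2], [0, 0, -7, 0, 0, 0, 5.2], [0, 0, -10, 0, 0, 0, 5.2], [0.6, -3, -10.5, 0, 0, 0, 5.2]],
])

```text
clock: 13.48
eef_pos: [446.5, 336.4, 109.6]
tcp_rot: [-3.14, 0.004, -2.006]
contact_force: [0.1, -0.2, -1.2]
opening: 0.665
```

Request:
jog_arm([
  [[0.8, -4, 0, 0, 0, 0, 5.2], [1.6, -8, 0, 0, 0, 0, 5.2], [2.2, -11, 0, 0, 0, 0, 5.2], [2.4, -12, 0, 0, 0, 0, 5.2], [2.4, -12, 0, 0, 0, 0, 5.2]],
])

```text
clock: 14.1
eef_pos: [544.6, 262.3, 106.7]
tcp_rot: [3.142, 0.0, -2.009]
contact_force: [-0.3, -0.2, -1.3]
opening: 0.669
```

```bash
python3 - <<'E'
from h import *
s=grab("scene","s13"); go(545.15,262.4,80,2.705+np.pi/2); crop(s,290,190,370,290,"c16",7)
E
```

```text
shift cm [-0.029 -0.12   2.654] turn deg [ 0.02 -0.   -0.03] | 0.42515222867564206 rows; pos [543.95 262.65 106.54] rot [ 3.1412 -0.     -2.0079] q6 -2.257 F [-0.92 -0.89 -0.63] op 56.6 t 14.15
```

View pics/c16.png

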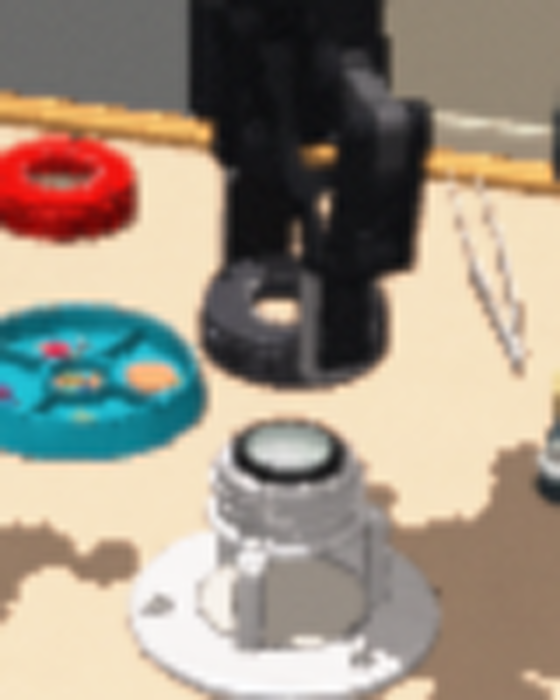

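Request:
jog_arm([
  [[-0.03, -0.12, 1, 0, 0, 0, 5.2], [-0.03, -0.12, 2.5, 0, 0, 0, 5.2], [-0.03, -0.12, 3.3, 0, 0, 0, 5.2], [-0.03, -0.12, 3.6, 0, 0, 0, 5.2], [-0.03, -0.12, 3.6, 0, 0, 0, 5.2]],
])

```text
clock: 14.78
eef_pos: [545.6, 262.2, 70.0]
tcp_rot: [3.141, -0.0, -2.008]
contact_force: [-0.9, 0.0, -1.1]
opening: 0.668
```

```bash
python3 - <<'E'
from h import *
s=grab("scene","s14"); go(545.15,262.4,66,2.705+np.pi/2); crop(s,290,190,370,290,"c17",7)
E
```

```text
shift cm [0.018 0.069 0.431] turn deg [-0.    0.   -0.01] | 0.06983052022723807 rows; pos [545.85 262.27  70.31] rot [-3.1416e+00  1.0000e-04 -2.0076e+00] q6 -2.259 F [ 0.17  0.06 -1.13] op 56.6 t 14.82
```

View pics/c17.png

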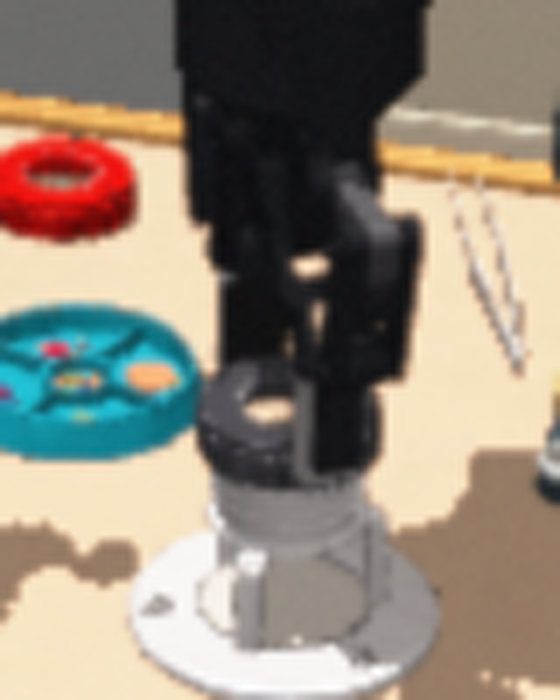

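Request:
jog_arm([
  [[0.02, 0.05, 0.2, 0, 0, 0, 5.2], [0.02, 0.06, 0.4, 0, 0, 0, 5.2], [0.02, 0.06, 0.55, 0, 0, 0, 5.2], [0.02, 0.06, 0.65, 0, 0, 0, 5.2]],
])

```text
clock: 15.32
eef_pos: [545.1, 262.2, 63.7]
tcp_rot: [3.142, -0.0, -2.008]
contact_force: [-0.0, -0.4, -0.2]
opening: 0.669
```

Request:
jog_arm([
  [[0, 0, 0.08, 0, 0, 0, 5.2], [0, 0, 0.16, 0, 0, 0, 5.2], [0, 0, 0.24, 0, 0, 0, 5.2], [0, 0, 0.24, 0, 0, 0, 5.2]],
])

```text
clock: 15.82
eef_pos: [545.3, 262.2, 61.4]
tcp_rot: [-3.141, 0.0, -2.008]
contact_force: [0.3, 0.1, -0.5]
opening: 0.668
```

Request:
jog_arm([
  [[0, 0, 0.08, 0, 0, 0, 5.2], [0, 0, 0.16, 0, 0, 0, 5.2], [0, 0, 0.24, 0, 0, 0, 5.2], [0, 0, 0.24, 0, 0, 0, 5.2]],
])

```text
clock: 16.32
eef_pos: [545.3, 262.1, 58.9]
tcp_rot: [-3.141, -0.0, -2.008]
contact_force: [2.3, -1.8, -0.6]
opening: 0.669
```

Request:
jog_arm([
  [[0, -0.04, 0, 0, 0, 0, 5.2], [0, -0.05, 0.06, 0, 0, 0, 5.2], [0, -0.05, 0.12, 0, 0, 0, 5.2], [0, -0.05, 0.12, 0, 0, 0, 5.2]],
])

```text
clock: 16.82
eef_pos: [545.4, 262.0, 58.0]
tcp_rot: [3.141, -0.0, -2.008]
contact_force: [-1.3, -1.5, 3.3]
opening: 0.669
```

Request:
jog_arm([
  [[0, 0, 0.03, 0, 0, 6, 5.2], [0, 0, 0.06, 0, 0, 12, 5.2], [0, 0, 0.09, 0, 0, 18, 5.2], [0, 0, 0.09, 0, 0, 18, 5.2]],
])

```text
clock: 17.32
eef_pos: [546.1, 262.3, 57.2]
tcp_rot: [-3.141, 0.001, -2.321]
contact_force: [1.4, -1.4, 3.1]
opening: 0.667
```

Request:
jog_arm([
  [[0, 0, 0.03, 0, 0, 6, 5.2], [0, 0, 0.05, 0, 0, 12, 5.2], [0, 0, 0.06, 0, 0, 15, 5.2], [0, 0, 0.06, 0, 0, 15, 5.2]],
])

```text
clock: 17.82
eef_pos: [545.9, 262.2, 56.5]
tcp_rot: [-3.141, 0.001, -2.581]
contact_force: [1.7, -2.3, 3.8]
opening: 0.665
```

Request:
jog_arm([
  [[0, 0, -0.08, 0, 0, 0, 5.2], [0, 0, -0.16, 0, 0, 0, 5.2], [0, 0, -0.16, 0, 0, 0, 5.2]],
])

```text
clock: 18.2
eef_pos: [545.4, 261.9, 57.5]
tcp_rot: [3.142, -0.001, -2.583]
contact_force: [2.3, -1.0, -4.3]
opening: 0.666
```

Request:
jog_arm([
  [[0, 0, -0.06, 0, 0, 0, 5.2], [0, 0, -0.06, 0, 0, 0, 5.2], [0, 0, -0.06, 0, 0, 0, 5.2]],
])

```text
clock: 18.58
eef_pos: [545.3, 261.8, 57.7]
tcp_rot: [-3.142, -0.001, -2.583]
contact_force: [4.8, -0.2, -13.6]
opening: 0.666
```

Request:
jog_arm([
  [[0, 0, 0.14, 0, 0, 0, 5.2], [0, 0, 0.19, 0, 0, 8, 5.2], [0, 0, 0.23, 0, 0, 16, 5.2], [0, 0, 0.27, 0, 0, 24, 5.2], [0, 0, 0.27, 0, 0, 24, 5.2]],
])

```text
clock: 19.2
eef_pos: [545.6, 262.0, 56.2]
tcp_rot: [-3.141, 0.0, -3.001]
contact_force: [1.5, -2.4, -0.2]
opening: 0.668
```

```bash
python3 - <<'E'
from h import *
s=grab("scene","s15"); go(545.15,262.4,66); print(r.sense()['wrist_torque']);crop(s,290,190,370,290,"c18",7)
E
```

```text
shift cm [ 0.036  0.053 -0.981] turn deg [-0.01 -0.    0.  ] | 0.15722461077633432 rows; pos [545.59 261.92  56.19] rot [-3.1414 -0.     -2.9994] q6 -1.268 F [ 1.   -3.1   0.09] op 56.7 t 19.25
[-0.47918351 -0.28140795 -0.08372073]
```

View pics/c18.png

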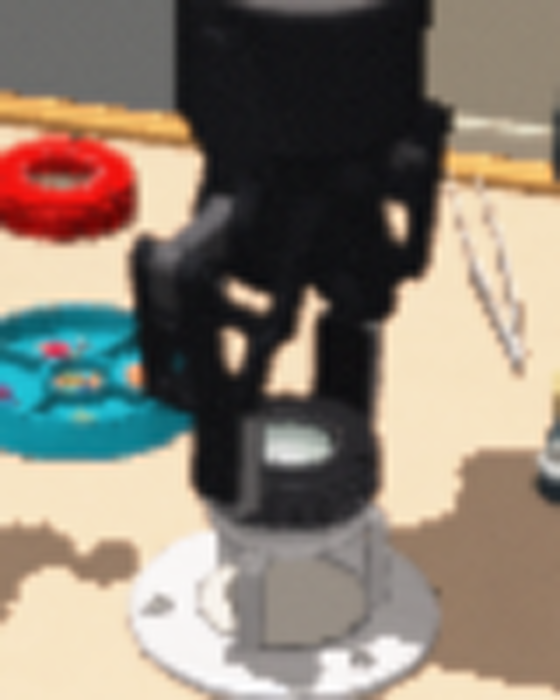

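Request:
jog_arm([
  [[0, 0, 0.04, 0, 0, 8, 5.2], [0, 0, 0.075, 0, 0, 16, 5.2], [0, 0, 0.075, 0, 0, 16, 5.2]],
])

```text
clock: 19.62
eef_pos: [545.8, 261.9, 55.4]
tcp_rot: [-3.142, 0.0, 3.005]
contact_force: [2.2, -4.3, 1.8]
opening: 0.666
```

```bash
python3 -c "
from rig import r;s=r.sense();print(s['eef_pos'],s['contact_force'],s['wrist_torque'],s['tcp_rot'])"
```

```text
[545.7884428  261.93047333  55.39955326] [ 2.24993341 -4.25158095  1.79179469] [-0.63443118 -0.39282905  0.00673942] [-3.14153486e+00  3.37555132e-04  3.00490064e+00]
```

Request:
jog_arm([
  [[-0.03, -0.05, 0, 0, 0, 0, 5.2], [-0.03, -0.05, 0.03, 0, 0, 6, 5.2], [-0.03, -0.05, 0.055, 0, 0, 12, 5.2], [-0.03, -0.05, 0.055, 0, 0, 12, 5.2]],
])

```text
clock: 20.12
eef_pos: [546.0, 261.8, 54.9]
tcp_rot: [3.141, 0.0, 2.795]
contact_force: [0.6, -0.9, 4.6]
opening: 0.664
```

```bash
python3 -c "
from rig import r;s=r.sense();print(s['eef_pos'],s['contact_force'],s['wrist_torque'],s['tcp_rot'])"
```

```text
[545.95461472 261.83349147  54.93918722] [ 0.56403253 -0.90630343  4.60743672] [-0.13398828 -0.06922964 -0.06660855] [3.14095103e+00 1.45318481e-04 2.79502888e+00]
```

Request:
jog_arm([
  [[0, 0, 0.03, 0, 0, 7, 5.2], [0, 0, 0.06, 0, 0, 14, 5.2], [0, 0, 0.06, 0, 0, 14, 5.2]],
])

```text
clock: 20.5
eef_pos: [546.2, 261.8, 54.5]
tcp_rot: [3.141, 0.0, 2.551]
contact_force: [2.2, -1.6, 5.0]
opening: 0.67
```

```bash
python3 -c "
from rig import r;s=r.sense();print(s['eef_pos'],s['contact_force'],s['wrist_torque'],s['tcp_rot'])"
```

```text
[546.23796508 261.75888531  54.47018451] [ 2.23035852 -1.57466751  5.04846527] [-0.26920028 -0.21049741 -0.20687169] [3.14066257e+00 4.04805685e-04 2.55056355e+00]
```

Request:
jog_arm([
  [[0, 0, 0.025, 0, 0, 6, 5.2], [0, 0, 0.05, 0, 0, 12, 5.2], [0, 0, 0.05, 0, 0, 12, 5.2]],
])

```text
clock: 20.88
eef_pos: [546.4, 261.8, 54.1]
tcp_rot: [3.14, 0.0, 2.341]
contact_force: [2.6, -2.4, 6.4]
opening: 0.667
```

```bash
python3 - <<'E'
from h import *
print(r.sense()['wrist_torque'])
s=grab("scene","s16"); go(545.15,262.4,66); crop(s,300,230,360,290,"c19",9)
E
```

```text
[-0.29294781 -0.25205431 -0.08284637]
shift cm [ 0.135 -0.043 -1.196] turn deg [0.07 0.02 0.  ] | 0.19267152733438717 rows; pos [546.42 261.74  54.04] rot [3.1403e+00 4.0000e-04 2.3424e+00] q6 -0.327 F [ 1.76 -3.24  6.22] op 56.5 t 20.93
```

View pics/c19.png

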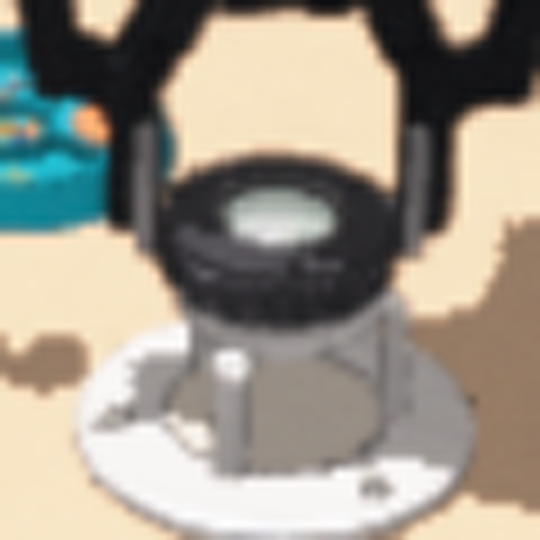

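Request:
jog_arm([
  [[0, 0, -0.06, 0, 0, 0, 5.2], [0, 0, -0.1, 0, 0, 0, 5.2], [0, 0, -0.1, 0, 0, 0, 5.2], [0, 0, -0.1, 0, 0, 0, 5.2]],
])

```text
clock: 21.42
eef_pos: [546.4, 261.7, 54.2]
tcp_rot: [3.141, 0.0, 2.34]
contact_force: [5.3, -0.4, -1.9]
opening: 0.663
```

Request:
jog_arm([
  [[-0.03, 0.03, -0.08, 0, 0, 4, 5.2], [-0.03, 0.03, -0.05, 0, 0, 8, 5.2], [-0.03, 0.03, -0.04, 0, 0, 8, 5.2], [-0.03, 0.03, 0.0, 0, 0, 8, 5.2]],
])

```text
clock: 21.92
eef_pos: [546.2, 261.5, 54.0]
tcp_rot: [-3.141, -0.0, 2.201]
contact_force: [3.3, -2.2, -2.7]
opening: 0.665
```

```bash
python3 -c "
from rig import r;s=r.sense();print(s['eef_pos'],s['contact_force'],s['wrist_torque'],s['tcp_rot'])"
```

```text
[546.19318099 261.45339732  54.03245158] [ 3.31189677 -2.19803726 -2.65647775] [-0.07293828 -0.69901677 -0.12706803] [-3.14134285e+00 -1.20265506e-04  2.20056801e+00]
```

Request:
jog_arm([
  [[0, 0, 0.04, 0, 0, 0, 5.2], [0, 0, 0.04, 0, 0, 0, 6.2], [0, 0, 0.04, 0, 0, 0, 7.4], [0, 0, 0.04, 0, 0, 0, 7.6], [0, 0, 0.04, 0, 0, 0, 7.6]],
])

```text
clock: 22.55
eef_pos: [546.1, 261.6, 54.1]
tcp_rot: [-3.142, -0.0, 2.199]
contact_force: [-0.9, 1.0, -0.6]
opening: 0.883
```

```bash
python3 - <<'E'
from h import *
s=grab("scene","s17"); go(545.15,262.4,66); crop(s,300,230,360,290,"c20",9)
E
```

```text
shift cm [ 0.128 -0.031 -1.195] turn deg [-0. -0.  0.] | 0.192397429359466 rows; pos [546.16 261.54  54.05] rot [-3.1415e+00 -1.0000e-04  2.1987e+00] q6 -0.184 F [ 0.74 -0.43  0.1 ] op 75.9 t 22.6
```

View pics/c20.png

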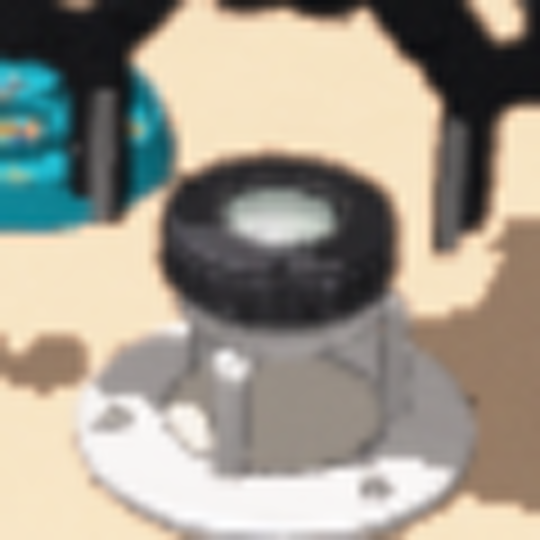

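Request:
jog_arm([
  [[0, 0, -1, 0, 0, 0, 8.2], [0, 0, -3.5, 0, 0, 0, 8.2], [0, 0, -7, 0, 0, 0, 8.2], [3, 0, -9, 0, 0, 0, 8.2], [7, -3, -9, 0, 0, 0, 8.2]],
])

```text
clock: 23.22
eef_pos: [483.1, 302.3, 146.9]
tcp_rot: [3.135, 0.0, 2.197]
contact_force: [-0.2, 1.0, -0.1]
opening: 0.96
```

Request:
jog_arm([
  [[4, -3, -1, 0, 0, 0, 8.2], [6, -5, -1, 0, 0, 0, 8.2], [6, -5, -1, 0, 0, 0, 8.2]],
])

```text
clock: 23.6
eef_pos: [403.6, 320.0, 154.8]
tcp_rot: [3.141, -0.0, 2.201]
contact_force: [0.4, 0.8, -0.0]
opening: 0.961
```

```bash
python3 - <<'E'
from h import *
s=grab("scene","s18"); t=grab("top","t18"); go(545.15,262.4,66)
cv2.imwrite("pics/f.png",np.hstack([cv2.resize(s[220:290,290:370],(400,350)),cv2.resize(t[230:300,280:360],(400,350))]))
E
```

```text
shift cm [-12.858   7.871   8.886] turn deg [0.09 0.01 0.  ] | 2.79996795412964 rows; pos [405.77 320.07 154.72] rot [3.1401e+00 2.0000e-04 2.1993e+00] q6 0.037 F [ 0.37 -0.18 -0.16] op 81.5 t 23.7
```

View pics/f.png

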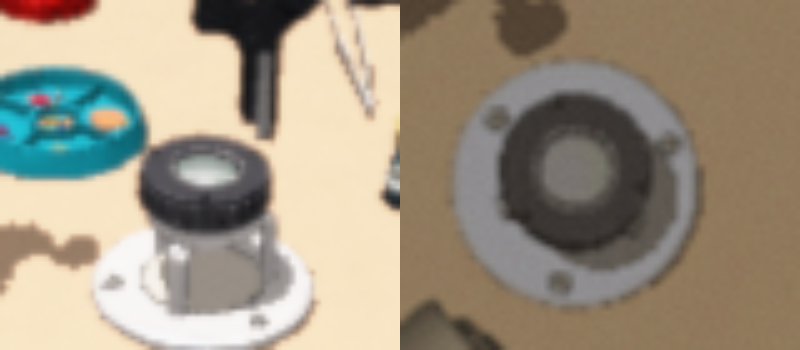

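View pics/t18.png

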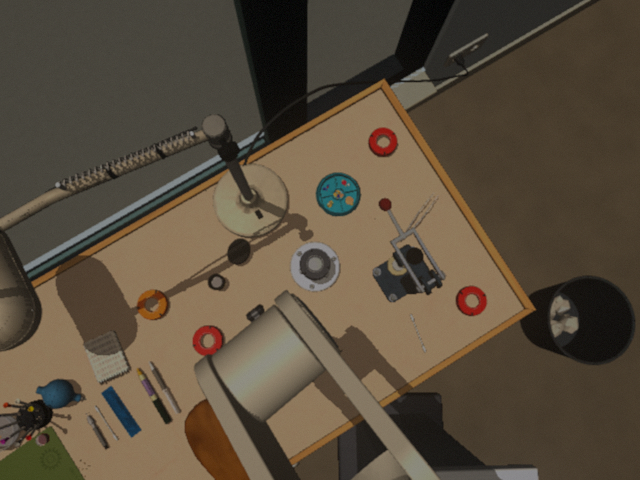

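```bash
python3 -c "
from rig import r
print(r.sense()['clock'],r.sense()['qvel']); print(r.sign_off())"
```

```text
23.7 [-0.01457703  0.01436023 -0.01180595 -0.00066367 -0.00286693  0.0008936 ]
the job is handed in; nothing more can be done
None
```

The lens is set domed side up in the cell, the retaining ring is screwed down snugly over it, and I handed the job in at about 24 s. The sign-off gives no verdict.

- **Lens:** it went into the cell with no more than about 8 N of contact and was let go with less than about 1 mm left to drop. The pictures afterwards showed it level and centred in the bore. I judged "fully home" from those pictures and the finger height, and did not measure it separately.
- **Ring:** its lugs landed on the thread and were caught. A tug met 13.6 N and it would not lift off. I then turned it on about 99° past the estimated catch.
- **Play and preload:** about 8° before the end, an 8 N change in pull moved the ring only 0.1 mm, so the play was gone. From the ring's height I estimate 18–20 N on the lens, but I did not measure that force directly.
- **Final views:** both cameras show the ring level and centred on the cell, the gripper clear of it, and the loupe, case and tray where they were. The arm covered the brush in the last top view, but it never came near it.

**Disagreements:** the two cameras differed by 2–3 mm. The side-view alignment for the lens was off by about 1.3 mm, and I corrected it from the sideways force felt at the bevelled mouth. In the last 8° turn the ring sank less than the thread pitch predicts (0.17 mm instead of 0.37 mm), so there was some give or slip in the grip.

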